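Sweep the kiln stilts into the catch tray

TASK

Clear the bench after unloading the kiln: with the fingertips, sweep the three loose three-armed clay stilts along the bench and through the open side of the three-sided wooden tray, until all three lie flat inside it. Slide them smoothly; do not pick them up, tip them over or flick them. Leave the cup, jar, egg cup and the other things on the bench where they stand.

Things in the scene. Friction and masses are not known exactly. Their poses are not given: they have to be found in the camera images.
- tray: three-sided wooden tray fixed to the bench (mm). Origin on the bench at its middle, z up. Inside 130 deep (x -65 to 65) x 200 wide (y -100 to 100). Open at its -x end, the mouth (x = -65). Side walls and back wall (at +x) are 6 thick, 30 high. The floor is a paper-thin metal liner level with the bench: nothing catches at the mouth.
- stilt_a: loose kiln stilt of unglazed buff clay, about 40 g: a flat three-armed star (mm), 120 degrees between arms, one along its own x. Arms 11 wide, 14 high, reaching 26 from the centre; a small pointed pin on each arm makes it 24 high. Origin at the centre of its underside; z up. The three stilts are alike.
- stilt_b: loose kiln stilt of unglazed buff clay, about 40 g: a flat three-armed star (mm), 120 degrees between arms, one along its own x. Arms 11 wide, 14 high, reaching 26 from the centre; a small pointed pin on each arm makes it 24 high. Origin at the centre of its underside; z up. The three stilts are alike.
- stilt_c: loose kiln stilt of unglazed buff clay, about 40 g: a flat three-armed star (mm), 120 degrees between arms, one along its own x. Arms 11 wide, 14 high, reaching 26 from the centre; a small pointed pin on each arm makes it 24 high. Origin at the centre of its underside; z up. The three stilts are alike.
- cup: bystander, to be left alone: small white china cup, rim diameter 54, 50 high (mm). Loose; origin at the centre of its underside.
- jar: bystander, to be left alone: low round paint jar with lid, diameter 48, 52 high (mm). Loose; origin at the centre of its underside.
- eggcup: bystander, to be left alone: unglazed clay egg cup, diameter 48, 52 high (mm). Loose; origin at the centre of its underside.
- brush_pot: bystander, to be left alone: white pot, diameter 80, 95 high, full of upright brushes reaching about 215 (mm). Loose; origin at the centre of its underside.
- water_bottle: bystander, to be left alone: clear bottle, diameter 64, 190 high (mm). Loose; origin at the centre of its underside.
- bowl: bystander, to be left alone: white bowl, rim diameter 100, 45 high (mm). Loose; origin at the centre of its underside.
- brush: bystander, to be left alone: paint brush lying flat, about 190 long, handle to its -x (origin near the middle of its length) (mm). Loose.

How it is judged:
At the end, for the whole second after the job is handed in: All three stilts lie flat (within 0.15 rad, underside within 6 mm of the bench) and at rest between the tray's walls, each stilt's centre at least 18 mm inside the mouth; the bystanders are within 15 mm of where they started (x of stilt_a in the frame of tray between -0.047 and 0.065 m and y of stilt_a in the frame of tray between -0.1 and 0.1 m and height (world z) of each of stilt_a, stilt_b, stilt_c below 0.006 m and angle between each of stilt_a, stilt_b, stilt_c's own z axis and vertical below 0.15 rad and linear speed of each of stilt_a, stilt_b, stilt_c below 0.02 m/s and x of stilt_b in the frame of tray between -0.047 and 0.065 m and y of stilt_b in the frame of tray between -0.1 and 0.1 m and x of stilt_c in the frame of tray between -0.047 and 0.065 m and y of stilt_c in the frame of tray between -0.1 and 0.1 m and distance of each of cup, jar, eggcup, brush_pot, water_bottle, bowl, brush from where it was at the start of the episode below 0.015 m); the robot touches nothing.
It fails at once if a stilt is lifted: its underside's centre rises more than 15 mm above the bench (height (world z) of any of stilt_a, stilt_b, stilt_c above 0.015 m).
It fails at once if a stilt is tipped over (more than 0.8 rad) (angle between any of stilt_a, stilt_b, stilt_c's own z axis and vertical above 0.8 rad).
It fails at once if a stilt is flicked: it moves faster than 0.6 m/s (linear speed of any of stilt_a, stilt_b, stilt_c above 0.6 m/s).
It fails at once if a bystander is moved by more than 15 mm (distance of any of cup, jar, eggcup, brush_pot, water_bottle, bowl, brush from where it was at the start of the episode above 0.015 m).
It also fails if it takes over 70 s, if anything falls off the work surface, if the arm or the gripper's body presses on something with over 40 N, if the wrist force passes 120 N, or if a joint passes its speed limit or range.

ROBOT

A 6-joint arm with a two-finger parallel gripper is mounted at the origin on the work surface. World frame = base frame: x ahead of the robot, y to its left, z up, the work surface at z = 0. Lengths are in m, angles in rad, forces in N, time in s.
With the tool pointing down it reaches from about 0.3 to 0.85 m from the base axis. Payload 4.2 kg.
Tool frame: the origin (TCP) lies where the fingers leave the gripper's body, on its centre line; the fingertips stand bot.tips_ahead ahead of it and the grasp point (between the pads) lies 60 mm ahead of it (bot.tips_ahead is the distance from the TCP to the fingertips, in m); z points along the fingers, y is the direction in which the jaws open and shut (so a half turn about z gives the same grasp; the last joint's range is limited). The gripper opens to 91 mm and grips with 3 to 60 N. Pads are 32 mm wide; open, the fingers measure 118 mm over their backs; the gripper's body (76 mm by 178 mm) begins 60 mm behind the grasp point.
Start: joints at [1.184, 0.32, 1.565, -0, 1.257, -0.02], TCP at [0.206, 0.537, 0.292] pointing down, gripper open.
Joint ranges: [-3.11, 3.11], [-0.84, 2.01], [0.21, 2.61], [-1.34, 4.49], [0.05, 2.63], [-2.56, 2.56]. Speed limits (rad/s): [2.57, 2.57, 3.14, 3.14, 3.14, 3.14].

INTERFACE

Orientations are given as [roll, pitch, yaw] about the fixed x, y, z axes, in that order (R = Rz(yaw) Ry(pitch) Rx(roll)).
In Python, from plant import bot gives the robot as it stands. The module is installed in compiled form; this text tells all that it offers.
- The arm moves only by the shell command python3 -m handwheel 'ROWS' [OPENING] [FORCE]. ROWS is JSON, a list of rows, each a list of 4 numbers: the shift along the world's x, y, z in cm, then the turn about the world's z in rad. In form: [[x, y, z, roll], ...]. A call has 1 to 20 rows; each row shifts and turns the commanded pose from where the row before left it; what a row does not reach is not made up. A row lasts 1/12 s, in which the tool goes at most 41.7 mm and 7.16 degrees, less where a joint would pass 70% of its speed; a pose out of reach is approached as far as the arm can. A call with a gripper value outside its range is refused whole. OPENING is the opening in per cent of the stroke, from 0 (shut) to 100 (fully open), set as the call begins (- or left out, the last holds). The fingers move at their own pace and stop on an object; FORCE is the grip in N (left out, the last holds). Time passes only in rows, so rows that do not move let the fingers close. It gives the time, the measured TCP pose, the force and the opening at its end, in the units of the state.
- bot.observe(): the state, without advancing time (a new reading comes with each control period).
- bot.capture(name): name is "side" or "top"; returns a dict with "frame" (400x640x3 uint8, blue, green, red), "mtx" (3x3 intrinsics, pixels), "R" (3x3) and "t" (3): a world point X has camera coordinates R X + t. Camera axes: x right, y down, z forward; pixel columns grow to the right and rows downward; lengths in m; the calibration is good to about 2 mm. A picture is of the moment at which its call begins. There is no depth.
- bot.sign_off(): hands the job in, once; it reports no verdict.
The state is a dict: "clock": time; "q": joint angles; "joint_velocities": joint speeds; "joint_torque": joint torques, N m; "tcp_pos": TCP position; "ee_rot": TCP orientation; "wrist_force": force on the tool from outside, world axes, zero at the start; "ft_torque": the same for the moment, N m; "opening": opening from 0.0 (shut) to 1.0 (fully open).
Only numpy, scipy, OpenCV 4.12 (cv2) and the standard library are available. Lean on these libraries where they do the work, as an engineer would, in place of code of your own. Each camera call takes 0.05 s, during which the arm holds its last target. There are 200 camera calls.

## Working session

There is one attempt and no reset: what is moved stays moved. The work goes in short steps, Python scripts to look and compute and a shell command to move; the robot and the scene stay as the last step left them, time stands still between calls to the robot, and variables do not carry over. Pictures are saved under pics/ and viewed, about 8 in all and at most 12, crops included, and the job is handed in when it is done.

```bash
mkdir -p pics; cat > h.py <<'E'
import numpy as np,cv2
from plant import bot
def px2w(c,u,v,z=0.0):
    d=np.linalg.inv(c["mtx"])@np.array([u,v,1.0]); d=c["R"].T@d; o=-c["R"].T@c["t"]
    return o+d*(z-o[2])/d[2]
def w2px(c,X):
    p=c["mtx"]@(c["R"]@np.array(X,float)+c["t"]); return p[:2]/p[2]
E
python3 - <<'E'
from h import *
print(bot.observe(),bot.tips_ahead)
for n in("top","side"):
    c=bot.capture(n); cv2.imwrite(f"pics/{n}0.png",c["frame"]); print(n,-c["R"].T@c["t"],c["mtx"][0,0],px2w(c,320,200))
E
```

```text
{'clock': 0.0, 'q': array([ 1.18400572e+00,  3.20292211e-01,  1.56567911e+00, -1.70484144e-05,
        1.25737823e+00, -1.99926771e-02]), 'joint_velocities': array([-5.20553415e-04,  3.25937791e-05, -1.04001633e-03,  2.23871380e-04,
        2.06411466e-03,  3.62344615e-04]), 'joint_torque': array([-1.14532377e-03, -4.12459373e+01, -2.31975836e+01,  7.25865900e-02,
        4.55673330e-02, -1.57540844e-04]), 'tcp_pos': array([0.2060729 , 0.53641382, 0.29141995]), 'ee_rot': array([-3.13983579e+00, -1.89172080e-05,  2.77479998e+00]), 'wrist_force': array([-0.38730261,  0.47002878, -0.22688652]), 'ft_torque': array([-0.00512013, -0.01080633, -0.03120314]), 'opening': 1.0014584555884816} 0.0783
top [0.43867926 0.02835468 1.49028857] 499.0336387743806 [0.57030098 0.02611572 0.        ]
side [ 0.07407093 -0.71790316  0.61677052] 398.2265026583934 [0.5728799 0.0614587 0.       ]
```

View pics/top0.png

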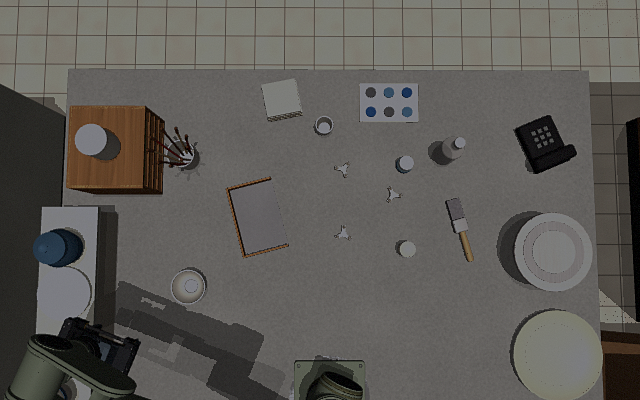

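View pics/side0.png

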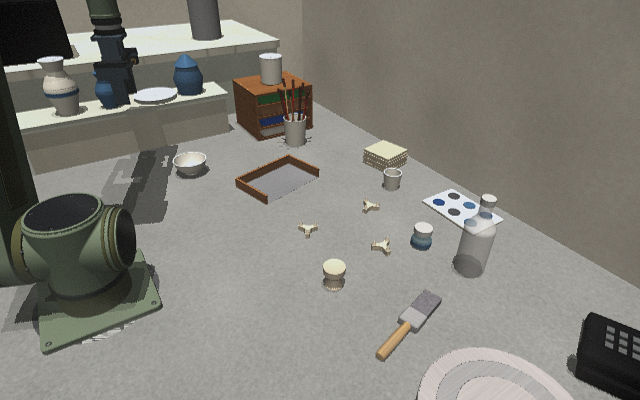

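The top view shows the stilts at about (343,169), (393,195) and (343,233), and the tray around (258,217) with its mouth on the right. The cup is at (324,126), jar (405,163) and egg cup (407,248). I'll enlarge this region and measure.

```bash
python3 - <<'E'
from h import *
c=bot.capture("top"); f=c["frame"][100:280,210:440]
cv2.imwrite("pics/crop1.png",cv2.resize(f,None,fx=3.4,fy=3.2,interpolation=cv2.INTER_CUBIC))
for n,u,v,z in [("s1",343,169,.01),("s2",393,195,.01),("s3",343,233,.01),("cup",324,126,.05),("jar",405,163,.05),("egg",407,248,.05),("tFL",227,188,.03),("tFR",270,178,.03),("tNL",244,256,.03),("tNR",288,245,.03)]:
    print(n,px2w(c,u,v,z)[:2].round(3))
g=cv2.cvtColor(c["frame"],cv2.COLOR_BGR2GRAY)
for (u,v) in [(343,169),(393,195),(343,233)]:
    p=g[v-13:v+14,u-13:u+14]; m=(p>135).astype(np.uint8)
    ys,xs=np.nonzero(m); print(m.sum(),px2w(c,u-13+xs.mean(),v-13+ys.mean(),.012)[:2].round(4))
E
```

```text
s1 [ 0.663 -0.043]
s2 [ 0.585 -0.192]
s3 [ 0.471 -0.042]
cup [0.784 0.015]
jar [ 0.675 -0.222]
egg [ 0.428 -0.224]
tFL [0.603 0.3  ]
tFR [0.633 0.174]
tNL [0.404 0.247]
tNR [0.436 0.119]
3 [ 0.6584 -0.0346]
8 [ 0.5845 -0.1873]
3 [ 0.4762 -0.043 ]
```

View pics/crop1.png

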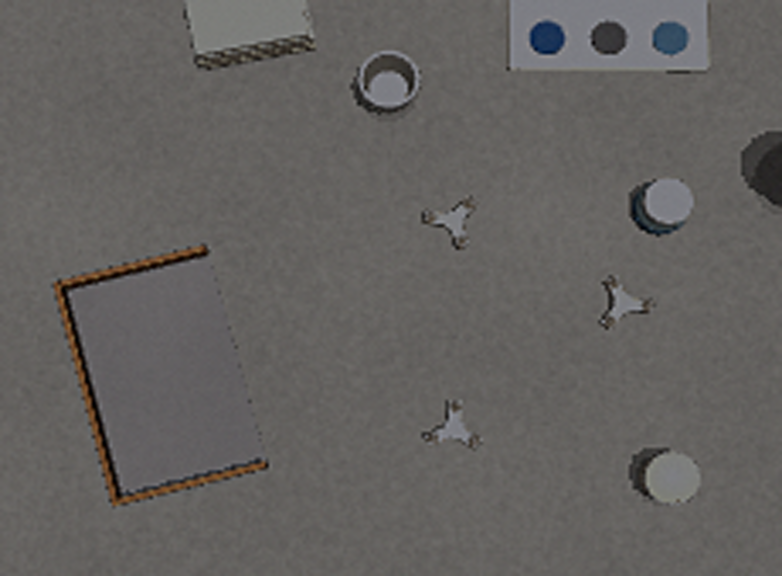

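```bash
python3 - <<'E'
from h import *
T=bot.capture("top");S=bot.capture("side")
for n,u,v,z in [("s_a",370,206,.012),("s_b",382,246,.012),("s_c",308,229,.012),("bottle",469,268,.0),("pot",295,140,0),("egg",334,284,0),("jar",422,243,0)]: print(n,px2w(S,u,v,z)[:2].round(3))
print("bottle top",px2w(T,459,143,.19)[:2].round(3),px2w(T,443,155,0)[:2].round(3))
L=[px2w(T,210+a/3.4,100+b/3.2,.03)[:2] for a,b in [(57,284),(207,249),(116,501),(267,463)]]
mid=(L[1]+L[3])/2; bk=(L[0]+L[2])/2; d=(bk-mid); print(mid,bk,np.linalg.norm(d),np.linalg.norm(L[1]-L[3])); d/=np.linalg.norm(d)
e=np.array([-d[1],d[0]]); C=mid+.065*d; print("d",d,"C",C,"yaw",np.arctan2(d[1],d[0]))
for n,p,ty,tx in [("s2",(.585,-.192),0,.032),("s1",(.663,-.043),-.058,0.005),("s3",(.470,-.042),.058,0.005)]:
    p=np.array(p); r=p-C; g=C+tx*d+ty*e; h=g-p; l=np.linalg.norm(h); h/=l
    print(n,"tray",(r@d).round(3),(r@e).round(3),"start",p-h*.06,"end",g-h*.030,"yaw",np.arctan2(h[1],h[0]),"len",l)
E
```

```text
s_a [ 0.662 -0.048]
s_b [ 0.584 -0.194]
s_c [ 0.469 -0.048]
bottle [ 0.712 -0.344]
pot [0.703 0.437]
egg [ 0.427 -0.226]
jar [ 0.684 -0.225]
bottle top [ 0.705 -0.341] [ 0.708 -0.346]
[0.53495595 0.14432725] [0.50143412 0.27331735] 0.1332747492229201 0.20336162837460264
d [-0.25152418  0.96785101] C [0.51860688 0.20723756] yaw 1.8250510737562209
s2 tray -0.403 0.036 start [ 0.59523018 -0.25112143] end [0.51567319 0.20864808] yaw 1.742136374174816 len 0.4366018821055229
s1 tray -0.279 -0.077 start [ 0.68190276 -0.09994458] end [0.58293599 0.19819293] yaw 1.8913014225456952 len 0.28413436169702355
s3 tray -0.229 0.11 start [ 0.47219974 -0.10195966] end [0.46231376 0.16750858] yaw 1.6074668522167948 len 0.23964952834977382
```

```bash
python3 -m handwheel '[[1.75,-3.6,0,-0.05],[1.75,-3.6,0,-0.05],[1.75,-3.6,0,-0.05],[1.75,-3.6,0,-0.05],[1.75,-3.6,0,-0.05],[1.75,-3.6,0,-0.05],[1.75,-3.6,0,-0.05],[1.75,-3.6,0,-0.05],[1.75,-3.6,0,-0.05],[1.75,-3.6,0,-0.05],[1.75,-3.6,0,-0.05],[1.75,-3.6,0,-0.05],[1.75,-3.6,0,-0.05],[1.75,-3.6,0,-0.05],[1.75,-3.6,0,-0.05],[1.75,-3.6,0,-0.05],[1.75,-3.6,0,-0.05],[1.75,-3.6,0,-0.05],[1.75,-3.6,0,-0.05],[0,0,0,0]]' 31 20
```

```text
clock: 1.92
tcp_pos: [0.5413, -0.1531, 0.2916]
ee_rot: [3.14, 0.004, 1.819]
wrist_force: [-0.7, -0.3, 0.9]
opening: 0.306
```

```bash
python3 -m handwheel '[[1.4,-2.5,0,-0.02],[1.4,-2.5,0,-0.02],[1.4,-2.5,0,-0.02],[1.3,-2.6,0,-0.02],[0,0,-2,0],[0,0,-2,0],[0,0,-2,0],[0,0,-2,0],[0,0,-2,0],[0,0,-2,0],[0,0,-1,0],[0,0,0,0],[0,0,0,0]]'
python3 - <<'E'
from h import *
c=bot.capture("side"); cv2.imwrite("pics/a.png",cv2.resize(c["frame"][120:340,230:530],None,fx=2.6,fy=2.6))
print(bot.observe()["tcp_pos"])
E
```

```text
clock: 3.0
tcp_pos: [0.5938, -0.248, 0.1623]
ee_rot: [-3.141, -0.0, 1.745]
wrist_force: [0.8, -0.3, 0.1]
opening: 0.307
[ 0.59428078 -0.24831928  0.1632657 ]
```

View pics/a.png

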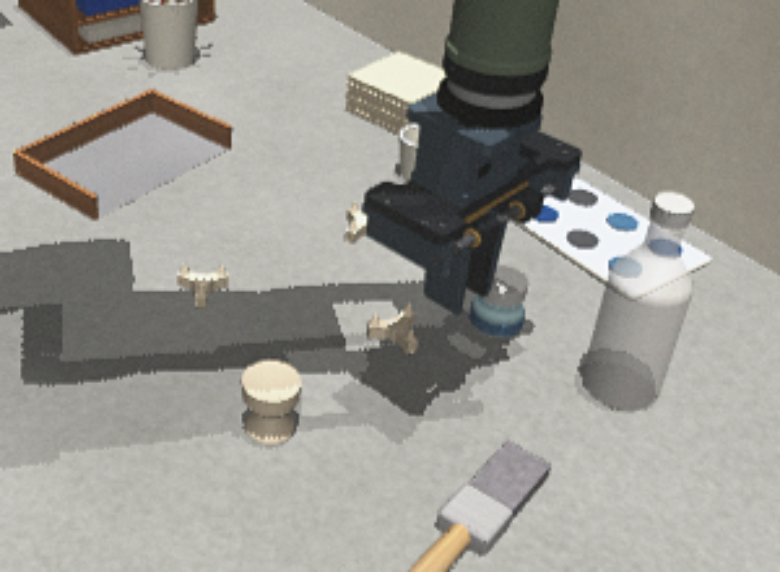

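The gripper hangs behind stilt s2, clear of the jar and bottle. I'll lower it and start pushing.

```bash
python3 -m handwheel '[[0,0,-1.5,0],[0,0,-1.5,0],[0,0,-1.5,0],[0,0,-1.5,0],[0,0,-1.2,0],[0,0,-0.7,0],[0,0,0,0],[0,0,0,0],[-0.2,1.2,0,0],[-0.2,1.2,0,0],[-0.2,1.2,0,0],[-0.2,1.2,0,0],[-0.2,1.2,0,0],[-0.2,1.2,0,0],[-0.2,1.2,0,0],[-0.2,1.2,0,0],[-0.2,1.2,0,0],[-0.2,1.2,0,0],[-0.1,0.6,0,0],[0,0,0,0]]'
python3 - <<'E'
from h import *
c=bot.capture("side"); cv2.imwrite("pics/b.png",cv2.resize(c["frame"][120:340,230:530],None,fx=2.6,fy=2.6))
print(bot.observe()["tcp_pos"])
E
```

```text
clock: 4.72
tcp_pos: [0.5723, -0.1206, 0.0832]
ee_rot: [-3.141, -0.001, 1.746]
wrist_force: [0.6, 0.4, 0.6]
opening: 0.313
[ 0.57255171 -0.12146334  0.08319234]
```

View pics/b.png

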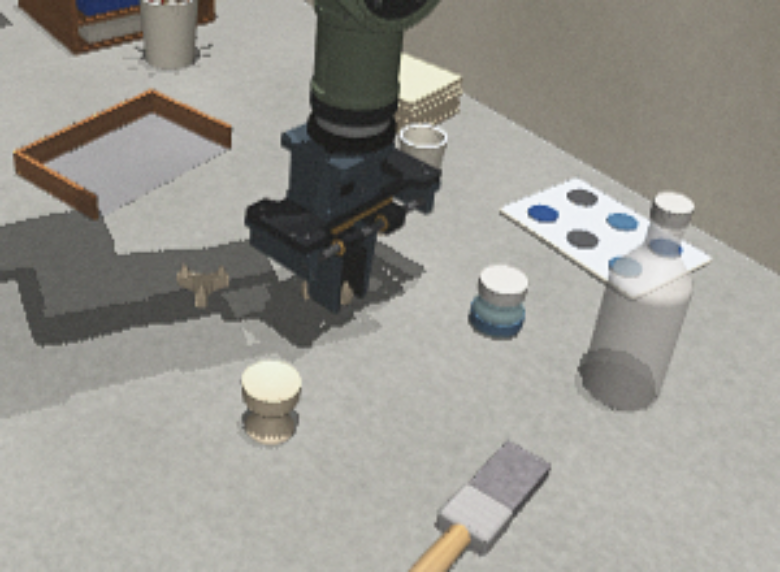

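The stilt is cradled ahead of the fingers and sliding, so I'll go on towards the tray.

```bash
python3 -m handwheel '[[-0.1,0.6,0,0],[-0.22,1.3,0,0],[-0.22,1.3,0,0],[-0.22,1.3,0,0],[-0.22,1.3,0,0],[-0.22,1.3,0,0],[-0.22,1.3,0,0],[-0.22,1.3,0,0],[-0.22,1.3,0,0],[-0.22,1.3,0,0],[-0.22,1.3,0,0],[-0.22,1.3,0,0],[-0.22,1.3,0,0],[-0.22,1.3,0,0],[-0.22,1.3,0,0],[-0.22,1.3,0,0],[-0.22,1.3,0,0],[-0.22,1.3,0,0],[-0.1,0.6,0,0],[0,0,0,0]]'
python3 - <<'E'
from h import *
c=bot.capture("side"); cv2.imwrite("pics/c.png",cv2.resize(c["frame"][110:330,200:500],None,fx=2.6,fy=2.6))
print(bot.observe()["tcp_pos"])
E
```

```text
clock: 6.43
tcp_pos: [0.5331, 0.1122, 0.0833]
ee_rot: [3.141, -0.0, 1.747]
wrist_force: [0.3, -0.3, -0.1]
opening: 0.312
[0.53323854 0.11146925 0.08328496]
```

View pics/c.png

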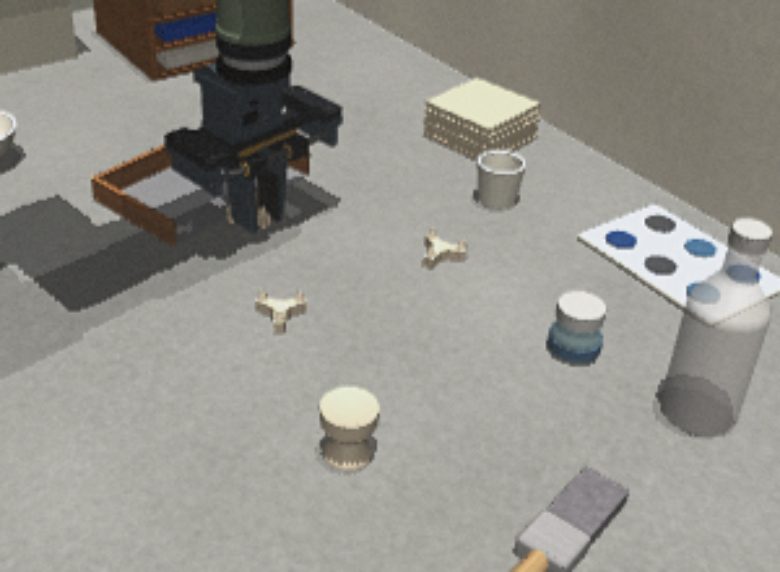

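s2 is still cradled at the mouth and the others are untouched. I'll push it in, back off and rise.

```bash
python3 -m handwheel '[[-0.1,0.6,0,0],[-0.2,1.2,0,0],[-0.2,1.2,0,0],[-0.2,1.2,0,0],[-0.2,1.2,0,0],[-0.2,1.2,0,0],[-0.2,1.2,0,0],[-0.2,1.2,0,0],[-0.1,0.6,0,0],[0,0,0,0],[0.1,-0.6,0,0],[0.2,-1.2,0,0],[0.3,-2,0,0],[0,-1,1,0],[0,0,2,0],[0,0,2,0],[0,0,2,0],[0,0,1,0],[0,0,0,0],[0,0,0,0]]'
```

```text
clock: 8.15
tcp_pos: [0.5233, 0.1581, 0.1636]
ee_rot: [3.141, -0.0, 1.744]
wrist_force: [-0.7, -0.6, -2.0]
opening: 0.31
```

```bash
python3 -m handwheel '[[0.7,-1.1,0,0.01],[1.3,-2.1,0,0.01],[1.3,-2.1,0,0.01],[1.3,-2.1,0,0.01],[1.3,-2.1,0,0.01],[1.3,-2.1,0,0.01],[1.3,-2.1,0,0.01],[1.3,-2.1,0,0.01],[1.3,-2.1,0,0.01],[1.3,-2.1,0,0.01],[1.3,-2.1,0,0.01],[1.3,-2.1,0,0.02],[0.9,-1.6,0,0.02],[0,0,0,0],[0,0,0,0]]'
python3 - <<'E'
from h import *
c=bot.capture("side"); cv2.imwrite("pics/d.png",cv2.resize(c["frame"][110:330,200:500],None,fx=2.6,fy=2.6))
E
```

```text
clock: 9.4
tcp_pos: [0.6816, -0.1, 0.1611]
ee_rot: [-3.139, -0.002, 1.893]
wrist_force: [-0.1, -0.6, -0.3]
opening: 0.308
```

View pics/d.png

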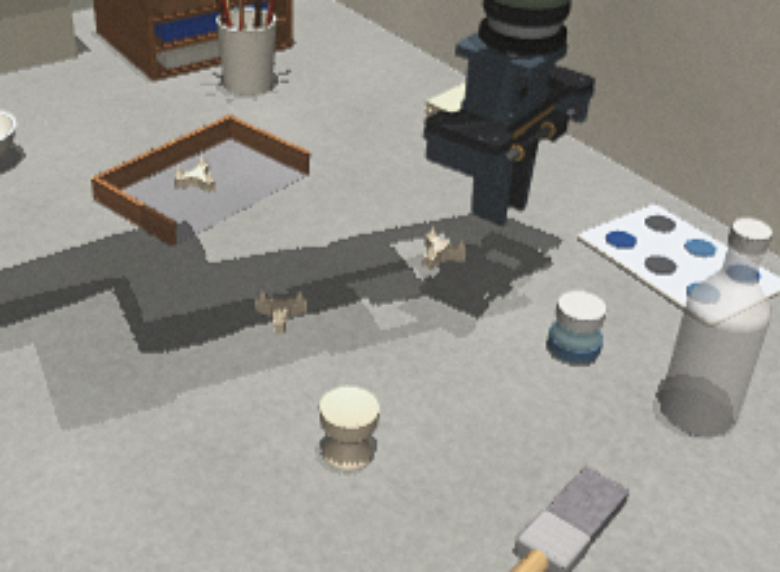

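s2 lies flat in the tray at about (195,175) in this crop. The gripper is behind s1 at (442,247). I'll lower it and push.

```bash
python3 -m handwheel '[[0,0,-1.5,0],[0,0,-1.5,0],[0,0,-1.5,0],[0,0,-1.5,0],[0,0,-1.2,0],[0,0,-0.6,0],[0,0,0,0],[-0.2,0.6,0,0],[-0.4,1.2,0,0],[-0.4,1.2,0,0],[-0.4,1.2,0,0],[-0.4,1.2,0,0],[-0.4,1.2,0,0],[-0.4,1.2,0,0],[-0.4,1.2,0,0],[-0.4,1.2,0,0],[-0.4,1.2,0,0],[-0.4,1.2,0,0],[-0.2,0.6,0,0],[0,0,0,0]]'
python3 - <<'E'
from h import *
c=bot.capture("side"); cv2.imwrite("pics/e.png",cv2.resize(c["frame"][110:330,200:500],None,fx=2.6,fy=2.6))
E
```

```text
clock: 11.12
tcp_pos: [0.6377, 0.0344, 0.0852]
ee_rot: [-3.141, -0.0, 1.896]
wrist_force: [-0.0, -0.3, -0.2]
opening: 0.31
```

View pics/e.png

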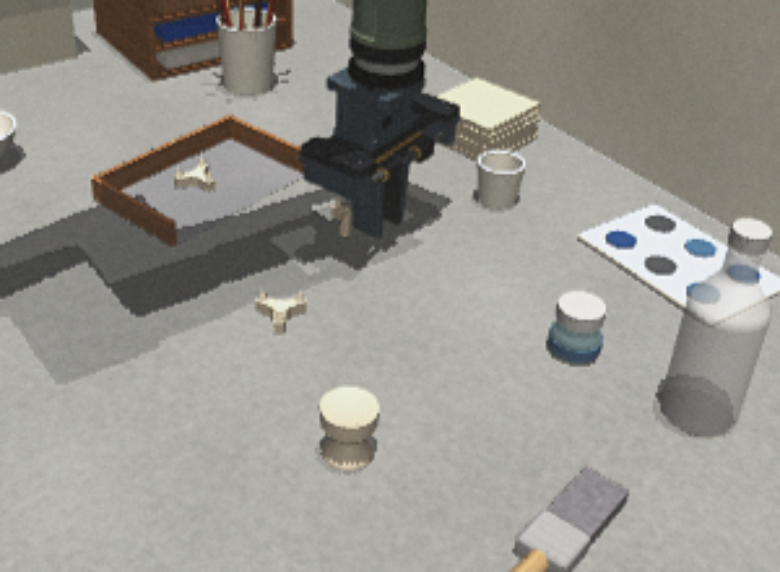

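Part of the stilt shows on the near side of the fingers, at about (340,212). I'll check from above whether it is slipping off.

```bash
python3 - <<'E'
from h import *
c=bot.capture("top"); cv2.imwrite("pics/f.png",cv2.resize(c["frame"][130:270,210:370],None,fx=4,fy=4,interpolation=cv2.INTER_CUBIC))
S=bot.capture("side"); print(px2w(S,330.8,191.5,.014))
print(w2px(c,[.6377,.0344,.085]))
E
```

```text
[0.61063566 0.06452681 0.014     ]
[317.15645527 173.71843369]
```

View pics/f.png

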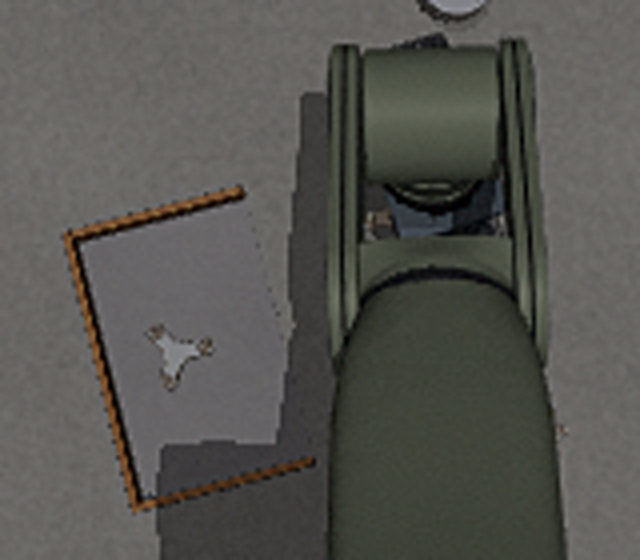

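The arm hides most of the stilt, but the visible tip, at about (0.61, 0.065), fits it riding in front of the fingers. I'll carry on, then retreat straight back and look.

```bash
python3 -m handwheel '[[-0.2,0.6,0,0],[-0.4,1.2,0,0],[-0.4,1.2,0,0],[-0.4,1.2,0,0],[-0.4,1.2,0,0],[-0.4,1.2,0,0],[-0.4,1.2,0,0],[-0.4,1.2,0,0],[-0.4,1.2,0,0],[-0.4,1.2,0,0],[-0.4,1.2,0,0],[-0.4,1.2,0,0],[-0.4,1.2,0,0],[-0.2,0.6,0,0],[0,0,0,0],[0.2,-0.6,0,0],[0.4,-1.2,0,0],[0.7,-2,0,0],[0.3,-1,1,0],[0,0,1,0]]'
python3 -m handwheel '[[0,0,2,0],[0,0,2,0],[0,0,1.6,0],[-0.5,-1.3,0,-0.02],[-1,-2.6,0,-0.02],[-1,-2.6,0,-0.02],[-1,-2.6,0,-0.02],[-1,-2.6,0,-0.02],[-1,-2.6,0,-0.02],[-1,-2.6,0,-0.02],[-1,-2.6,0,-0.02],[-1,-2.6,0,-0.02],[-1,-2.6,0,-0.02],[0,0,0,0],[0,0,0,0]]'
python3 - <<'E'
from h import *
c=bot.capture("side"); cv2.imwrite("pics/g.png",cv2.resize(c["frame"][110:330,200:500],None,fx=2.6,fy=2.6))
E
```

```text
clock: 12.93
tcp_pos: [0.603, 0.1375, 0.1056]
ee_rot: [-3.141, 0.001, 1.891]
wrist_force: [-0.1, -0.3, -0.0]
opening: 0.309
clock: 14.18
tcp_pos: [0.5061, -0.1077, 0.1612]
ee_rot: [-3.141, -0.0, 1.691]
wrist_force: [-0.0, 0.4, 0.1]
opening: 0.308
```

View pics/g.png

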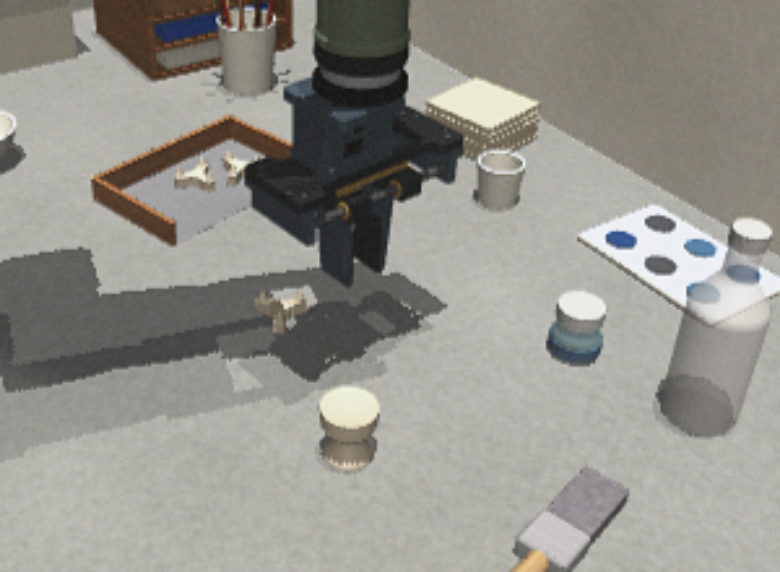

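s1 is in the tray beside s2. For s3 I'll angle the push inward to clear the near wall's end.

```bash
python3 -m handwheel '[[-1,0.1,0,-0.05],[-1,0.2,0,-0.05],[-1,0.2,0,-0.05],[-1.1,0.1,0,-0.05],[0,0,0,0],[0,0,0,0]]' && python3 -m handwheel '[[0,0,-1.5,0],[0,0,-1.5,0],[0,0,-1.5,0],[0,0,-1.5,0],[0,0,-1.2,0],[0,0,-0.5,0],[0,0,0,0],[0.05,0.6,0,0],[0.1,1.2,0,0],[0.1,1.2,0,0],[0.1,1.2,0,0],[0.1,1.2,0,0],[0.1,1.2,0,0],[0.1,1.2,0,0],[0.1,1.2,0,0],[0.1,1.2,0,0],[0.1,1.2,0,0],[0.1,1.2,0,0],[0.05,0.6,0,0],[0,0,0,0]]'
python3 - <<'E'
from h import *
c=bot.capture("side"); cv2.imwrite("pics/i.png",cv2.resize(c["frame"][110:330,200:500],None,fx=2.6,fy=2.6))
E
```

```text
clock: 14.73
tcp_pos: [0.4665, -0.0995, 0.1613]
ee_rot: [3.141, -0.0, 1.497]
wrist_force: [0.7, -0.4, -0.3]
opening: 0.308
clock: 16.4
tcp_pos: [0.478, 0.033, 0.0851]
ee_rot: [3.139, -0.0, 1.497]
wrist_force: [0.4, -1.1, 0.0]
opening: 0.304
```

View pics/i.png

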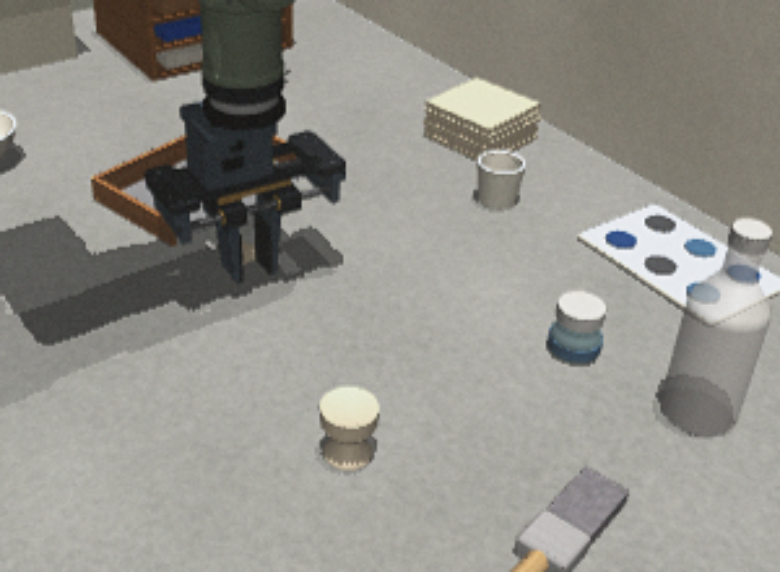

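```bash
python3 -m handwheel '[[0.05,0.6,0,0],[0.1,1.2,0,0],[0.1,1.2,0,0],[0.1,1.2,0,0],[0.1,1.2,0,0],[0.1,1.2,0,0],[0.1,1.2,0,0],[0.1,1.2,0,0],[0.1,1.2,0,0],[0.1,1.2,0,0],[0.05,0.9,0,0],[0,0,0,0],[0,-0.6,0,0],[-0.1,-1.2,0,0],[-0.1,-2,0,0],[0,-1,1,0],[0,0,2,0],[0,0,3,0],[0,0,3,0],[0,0,2,0]]' && python3 -m handwheel '[[0,-1.5,1,0],[0,-3,1,0],[0,-3,1,0],[0,-3,1,0],[0,-3,0,0],[0,-3,0,0],[0,-3,0,0],[0,-3,0,0],[0,-1.5,0,0],[0,0,0,0],[0,0,0,0]]'
python3 - <<'E'
from h import *
T=bot.capture("top"); S=bot.capture("side")
a=cv2.resize(T["frame"][100:280,160:480],(800,450)); cv2.imwrite("pics/j.png",a)
np.save("pics/s.npy",S["frame"])
E
```

```text
clock: 18.12
tcp_pos: [0.4858, 0.1054, 0.1976]
ee_rot: [3.138, -0.001, 1.493]
wrist_force: [1.1, -0.5, 0.1]
opening: 0.31
clock: 19.03
tcp_pos: [0.4845, -0.1345, 0.2347]
ee_rot: [3.141, -0.0, 1.491]
wrist_force: [0.1, 0.9, 0.3]
opening: 0.31
```

View pics/j.png

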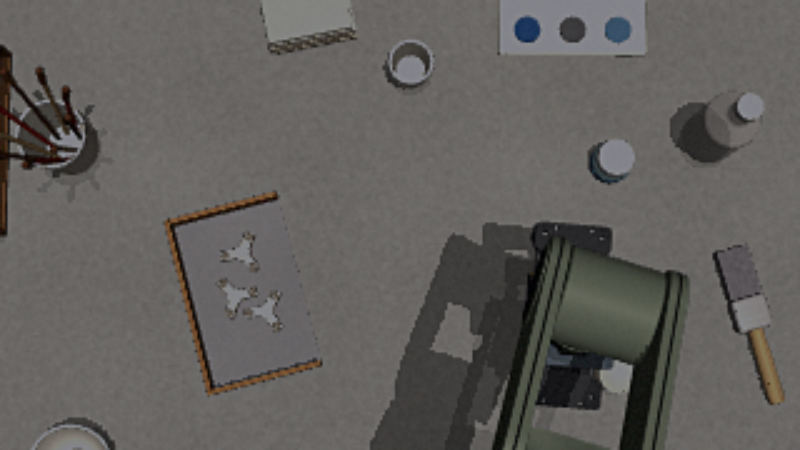

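All three appear flat inside the tray, at (240,252), (236,296) and (265,310). I'll check their depths in numbers.

```bash
python3 - <<'E'
from h import *
T=bot.capture("top")
d=np.array([-.2515,.9679]);e=np.array([-d[1],d[0]]);C=np.array([.5186,.2072])
for a,b in [(240,252),(236,296),(265,310)]:
    p=px2w(T,160+a/2.5,100+b/2.5,.012)[:2]; print(p.round(3),"tray",((p-C)@d).round(3),((p-C)@e).round(3))
for n,u,v,z,o in [("cup",324,126,.05,0),("jar",160+616/2.5,100+157/2.5,.05,0),("cupnow",160+410/2.5,100+64/2.5,.05,0)]: print(n,px2w(T,u,v,z)[:2].round(3))
print(bot.observe()["wrist_force"],bot.observe()["clock"])
E
```

```text
[0.567 0.216] tray -0.003 -0.049
[0.514 0.22 ] tray 0.014 0.001
[0.498 0.186] tray -0.015 0.026
cup [0.784 0.015]
jar [ 0.675 -0.226]
cupnow [0.785 0.015]
[ 0.40981701 -0.39830763 -0.10711322] 19.1833
```

```bash
python3 -c "
from plant import bot
print(bot.sign_off(),bot.observe()['clock'])"
```

```text
the job is handed in; nothing more can be done
the job is handed in; nothing more can be done
```

I swept all three stilts into the tray one at a time, holding each between the part-open fingertips at about 0.15 m/s. I handed the job in at about 19 s, with the gripper well clear of everything.

- **Stilts:** in the last top picture all three look flat. Their centres in the tray's frame are (-3, -49), (14, 1) and (-15, 26) mm, so the nearest is about 50 mm inside the mouth and 18 are needed.
- **Bystanders:** the cup measured within 1 mm of its start and the jar within about 4 mm. I did not re-measure the other bystanders. The egg cup was partly hidden by the arm in the last top picture. In the last side view, before the final push, it looked where it had been.
- **Forces:** the readings after each move stayed at about 2 N or less.
- **Doubtful moment:** during the second sweep the arm hid most of the stilt and it seemed to ride off-centre, but it came to rest properly inside. No check failed or disagreed with another.

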